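Unlock the match drawer with its key

ROBOT

A 7-joint arm with a two-finger parallel gripper is mounted at the origin on a cart in front of the work surface, level with it; the furniture and walls round the work are solid. World frame = base frame: x ahead of the robot, y to its left, z up, the work surface at z = 0. Lengths are in m, angles in rad, forces in N, time in s.
With the tool pointing down it reaches from about 0.4 to 0.85 m from the base axis. Payload 4.5 kg.
Tool frame: the origin (TCP) lies on the centre line of the jaws, within the pads' length; the fingertips stand 11 mm ahead of it and the grasp point (between the pads) lies 8 mm behind it; z points along the fingers, y is the line along which they close (so a half turn about z gives the same grasp; the last joint's range is limited). The gripper opens to 88 mm and grips with 3 to 60 N. Pads are 18 mm wide; open, the fingers measure 123 mm over their backs; the gripper's body (75 mm by 187 mm) begins 45 mm behind the grasp point.
Start: joints at [-1.221, 0.689, -0.195, 1.565, 0.157, 0.902, -0.215], TCP at [0.194, 0.594, 0.25] pointing down, gripper open.
Joint ranges: [-3.01, 3.01], [-0.46, 2.08], [-1.47, 1.51], [0.13, 2.56], [-1, 4.14], [0.04, 2.09], [-2.66, 2.66]. Speed limits (rad/s): [2.57, 2.57, 3.14, 3.14, 3.14, 3.14, 3.14].

INTERFACE

Orientations are given as a unit quaternion [x, y, z, w].
In Python, from workcell import env, vision, job gives the robot as it stands. The module is installed in compiled form; this text tells all that it offers.
- The arm moves only by the tool step_arm, never from a script. Its argument "moves" is a list of rows, each a list of 7 numbers: the shift along the world's x, y, z in units of 150 mm (1.0 is 150 mm), then the turn, a rotation vector about the world's x, y, z in units of 4 degrees (1.0 is 4 degrees), then the opening, from 0 (shut) to 1 (fully open). In form: [[x, y, z, rx, ry, rz, gripper], ...]. A call has 1 to 10 rows; each row shifts and turns the commanded pose from where the row before left it; what a row does not reach is not made up. A row lasts 1/12 s, in which the tool goes at most 41.7 mm and 7.16 degrees, less where a joint would pass 70% of its speed; a pose out of reach is approached as far as the arm can. A call with a number of a shift or a turn outside -1 to 1 is refused whole. A call with a gripper value outside its range is refused whole. The fingers move at their own pace and stop on an object; "newtons" is the grip in N (left out, the last holds). Time passes only in rows, so rows that do not move let the fingers close. It gives the time, the measured TCP pose, the force, the opening and the grip force at its end, in the units of the state.
- env.get_obs(): the state, without advancing time (a new reading comes with each control period).
- vision.snapshot(name): name is "scene" or "top"; returns a dict with "pixels" (384x512x3 uint8, red, green, blue), "intrinsics" (3x3 intrinsics, pixels), "R" (3x3) and "t" (3): a world point X has camera coordinates R X + t. Camera axes: x right, y down, z forward; pixel columns grow to the right and rows downward; lengths in m; the calibration is good to about 2 mm. A picture is of the moment at which its call begins. There is no depth.
- job.finish_job(): hands the job in; it is judged then, once.
The state is a dict: "time_s": time; "joint_positions": joint angles; "joint_velocities": joint speeds; "joint_torque": joint torques, N m; "ee_pos": TCP position; "ee_rot": TCP orientation; "force": force on the tool from outside, world axes, zero at the start; "torque": the same for the moment, N m; "width": opening from 0.0 (shut) to 1.0 (fully open); "gripper_force": force on a finger pad.
Only numpy, scipy, OpenCV 4.12 (cv2) and the standard library are available. Lean on these libraries where they do the work, as an engineer would, in place of code of your own. Each camera call takes 0.05 s, during which the arm holds its last target. There are 200 camera calls.

TASK

Open the locked drawer where the matches are kept: take the red key from its stand, push it fully down into the lock on top of the white box and turn it clockwise to its stop, so that the hidden bolt lets the drawer spring out a little, then pull the drawer wide open by its handle. The drawer must not run against the spice jar in front of it, so before you turn the key stand the jar upright on the worktop out of the drawer's way. Leave the red key fully in the lock, and leave the blue key and all the other things where they are.

Things in the scene. Friction and masses are not known exactly. Their poses are not given: they have to be found in the camera images.
- lock_box_front (a point): Middle of the front face (width-wise) of the closed lockable drawer box, 50 mm above the worktop; the point is fixed to the box and does not move with the drawer. White box with one wooden drawer, 130 mm tall, 130 mm wide, fixed to the worktop. Its frame: z up, -x points out of the front, the way the drawer opens; the box reaches from here 162 mm along +x (the drawer front, 12 mm thick, included) and 65 mm to either side along y
- drawer (a joint): How far the drawer is out of the box, m: 0 shut, 0.085 at its outer stop (wide open). While the hidden bolt is thrown it cannot move. Once the bolt is withdrawn a spring pushes it out by about 30 mm by itself; beyond that it slides with about 1 N and stays where it is left
- drawer_handle (a point): Middle of the drawer's steel bar handle, on the bar's axis, 105 mm above the worktop. The bar is 10 mm thick, 90 mm long, level, along the point's y; it stands 45 mm off the drawer front on two posts at its ends, with free space between bar and front. The point moves with the drawer, its -x is the opening direction. With the drawer wide open the bar is 130 mm from where the shut drawer's front face was
- keyway (a point): Centre of the mouth of the keyway, on the upper face (132 mm above the worktop) of the square brass rotor, 32 mm wide, set in a dark steel collar (72 mm diameter) in the top of the lock box, 77 mm behind the front face. Turns with the rotor. z up; the slot is 9 mm wide along the point's x and 23 mm along its y, its mouth chamfered by 3 mm, 40 mm deep, vertical
- rotor (a joint): Turn of the lock's rotor, rad, clockwise seen from above: 0 locked, 1.25 its stop. It takes about 0.05 N m. A key fits loosely in the slot (1.5 mm all round), so the key turns about 0.15 rad before the rotor follows: turn the key by 1.4 rad to bring the rotor to its stop. It lifts the hidden bolt, which frees the drawer from about 0.9 rad on; it stays where it is left
- red_key_grip (a point): Middle of the red plastic bow of the red key, half-way across and 28 mm above its shoulder: the place to grip. The key stands upright in the key stand. Its bow is 10 mm thick along the point's x, 34 mm wide along y and 50 mm tall (25 mm of it above and below a point 3 mm lower than here); below the bow a steel blade, 6 mm thick (x), 20 mm wide (y), 38 mm long, points down. Whole key 88 mm tall, 60 g, the same either way round (half a turn about z)
- red_key_shoulder (a point): The red key's shoulder, on its axis at the top of the blade, 28 mm below red_key_grip; axes as there. It rests on the stand's top, and on the rotor's upper face when the key is fully in
- blue_key_grip (a point): The same point of a second key, with a blue bow, otherwise alike, in the other slot of the stand. It is not for this lock and stays where it is
- key_stand: Dark wooden block, 60 mm (x) by 146 mm (y) by 48 mm tall, fixed; origin at the centre of its underside. The two keys stand in vertical slots 9 x 23 mm at y = +38 mm and -38 mm of it, their shoulders on its top, their wide side along its y. Which key is in which slot varies. A wall cabinet hangs 0.5 m above the worktop behind and to the left of the stand, so stay low here
- spice_jar: The spice jar itself; origin at the centre of its underside
- spice_jar_center (a point): Centre, half-way up, of an upright glass spice jar with a green cap, 46 mm diameter, 106 mm tall, that stands right in front of the drawer, in its way. There is free worktop beside the drawer's path on both sides; it ends 0.6 m ahead of the robot, where the tray of a dish rack begins, and on the near side at about x = 0.33 m
- mug_center (a point): Bystander: centre, half-way up, of a white mug with a blue flower pattern, 82 x 114 x 91 mm tall (handle included)
- shaker_center (a point): Bystander: centre, half-way up, of a glass salt shaker with a grey cap, 44 mm diameter, 90 mm tall
- tumbler_center (a point): Bystander: centre, half-way up, of a tall clear drinking glass, 71 mm diameter, 140 mm tall
- tin_center (a point): Bystander: centre, half-way up, of a food tin, 57 mm diameter, 72 mm tall
- carton_center (a point): Bystander: centre, half-way up, of a green-and-white salt carton, 45 x 71 mm, 170 mm tall
Things that resemble listed ones, but are neither listed nor needed, are in the scene too. Several things look just like the spice_jar: the one meant starts farthest from the robot's base.

How it is judged:
On the way, in this order (a step that is already met when the one before it is completed fails the run):
1. the red key is fully in the lock, upright, its shoulder down on the rotor (within 5 mm), the rotor not yet turned (distance between red_key_shoulder and keyway below 0.005 m and angle between red_key_shoulder's own z axis and vertical below 0.08 rad and value of joint rotor below 0.35 rad), for 0.1 s.
2. the key has turned the rotor to 1.0 rad or more and the drawer has sprung out by 20 mm or more (distance between red_key_shoulder and keyway below 0.005 m and angle between red_key_shoulder's own z axis and vertical below 0.08 rad and value of joint rotor above 1 rad and value of joint drawer above 0.02 m), for 0.1 s.
At the end, for the whole second after the job is handed in: Drawer open 72 mm or more (stop 85 mm) and at rest; red key fully in the lock (shoulder within 5 mm of the keyway mouth, under 0.08 rad off vertical), rotor at 0.95 rad or more; spice jar upright (within 0.1 rad) on the worktop, at rest (distance between red_key_shoulder and keyway below 0.005 m and angle between red_key_shoulder's own z axis and vertical below 0.08 rad and value of joint drawer above 0.072 m and velocity of joint drawer between -0.01 and 0.01 m/s and value of joint rotor above 0.95 rad and angle between spice_jar's own z axis and vertical below 0.1 rad and height (world z) of spice_jar between -0.006 and 0.006 m and linear speed of spice_jar below 0.02 m/s); the robot touches nothing.
It fails at once if a bystander (mug, shaker, tumbler, tin, carton) is shifted by more than 30 mm (distance of any of mug_center, shaker_center, tumbler_center, tin_center, carton_center from where it was at the start of the episode above 0.03 m).
It fails at once if the blue key is lifted or shifted by more than 15 mm (distance of blue_key_grip from where it was at the start of the episode above 0.015 m).
It fails at once if the spice jar is tipped over (more than 40 degrees) (angle between spice_jar's own z axis and vertical above 0.7 rad).
It fails at once if the drawer runs against the spice jar (more than 1 N) (contact force between drawer and spice_jar above 1 N).
It also fails if it takes over 64 s, if anything falls off the work surface, if the arm or the gripper's body presses on something with over 40 N, if the wrist force passes 120 N, or if a joint passes its speed limit or range.

## Working session

There is one attempt and no reset: what is moved stays moved. The work goes in short steps, Python scripts to look and compute and a tool call to move; the robot and the scene stay as the last step left them, time stands still between calls to the robot, and variables do not carry over. Pictures are saved under pics/ and viewed, at most 10 in all, crops included, and the job is handed in when it is done.

Besides the shell and the picture viewer there is one more tool, called after "Emit:" as name(argument=value, ...), one argument or row to a line, values as JSON. step_arm: Moves the arm, as the interface text tells. Shifts and turns lie within -1 to 1; 1 stands for 150 mm of shift or 4 degrees of turn. Its arguments: {"type":"object","properties":{"moves":{"type":"array","items":{"type":"array","items":{"type":"number"}}},"newtons":{"type":"number"}},"required":["moves"]}

```bash
mkdir -p pics
cat > h.py <<'E'
import numpy as np, cv2
from workcell import env, vision, job
def snap(n,f=None):
    s=vision.snapshot(n); p=np.asarray(s["pixels"])
    if f: cv2.imwrite(f"pics/{f}.png",cv2.cvtColor(p,cv2.COLOR_RGB2BGR))
    return p,np.array(s["intrinsics"]),np.array(s["R"]),np.array(s["t"])
def ray(c,uv):
    _,K,R,t=c; d=R.T@np.linalg.solve(K,[uv[0],uv[1],1.]); return -R.T@t,d
def onz(c,uv,z):
    o,d=ray(c,uv); return o+d*(z-o[2])/d[2]
def tri(c1,u1,c2,u2):
    o1,d1=ray(c1,u1);o2,d2=ray(c2,u2)
    a=np.linalg.lstsq(np.c_[d1,-d2],o2-o1,rcond=None)[0]
    p,q=o1+d1*a[0],o2+d2*a[1]; return (p+q)/2,np.linalg.norm(p-q)
def proj(c,X):
    _,K,R,t=c; v=K@(R@np.array(X)+t); return v[:2]/v[2]
E
python3 - <<'E'
from h import *
a=snap("scene","s0");b=snap("top","t0")
for c in(a,b): print((-c[2].T@c[3]).round(3),c[1][0,0],c[2].round(2).tolist())
im=[cv2.resize(cv2.cvtColor(c[0],cv2.COLOR_RGB2BGR),(800,600),interpolation=cv2.INTER_CUBIC) for c in(a,b)]
cv2.imwrite("pics/s0b.png",im[0]);cv2.imwrite("pics/t0b.png",im[1])
print(env.get_obs())
E
```

```text
[-0.227  0.626  0.775] 464.91414170836464 [[-0.83, -0.56, 0.02], [-0.3, 0.42, -0.86], [0.48, -0.71, -0.52]]
[-0.15  -0.041  1.67 ] 485.8209873493919 [[-0.38, -0.92, 0.01], [-0.87, 0.36, -0.34], [0.32, -0.14, -0.94]]
{'time_s': 0.1, 'joint_positions': array([-1.2212107 ,  0.6899069 , -0.19451491,  1.56626407,  0.15730159,
        0.90249385, -0.21513387]), 'joint_velocities': array([ 0.00041167, -0.00209719,  0.00102107, -0.00190626, -0.00106105,
       -0.00041381,  0.00030834]), 'joint_torque': array([-3.98168428e-03, -5.28497994e+01, -1.27116043e+00, -1.53838116e+01,
       -5.24086982e-02,  2.01717987e-03,  4.09589597e-05]), 'ee_pos': array([0.19397098, 0.59354591, 0.24897945]), 'ee_rot': array([ 1.57216588e-01,  9.87563789e-01, -8.37822052e-04, -6.91435543e-05]), 'force': array([ 0.24212155, -0.37800488,  0.4790686 ]), 'torque': array([0.01943307, 0.06766512, 0.01014706]), 'gripper_force': 0.0, 'width': 0.9970940139793122}
```

View pics/s0b.png

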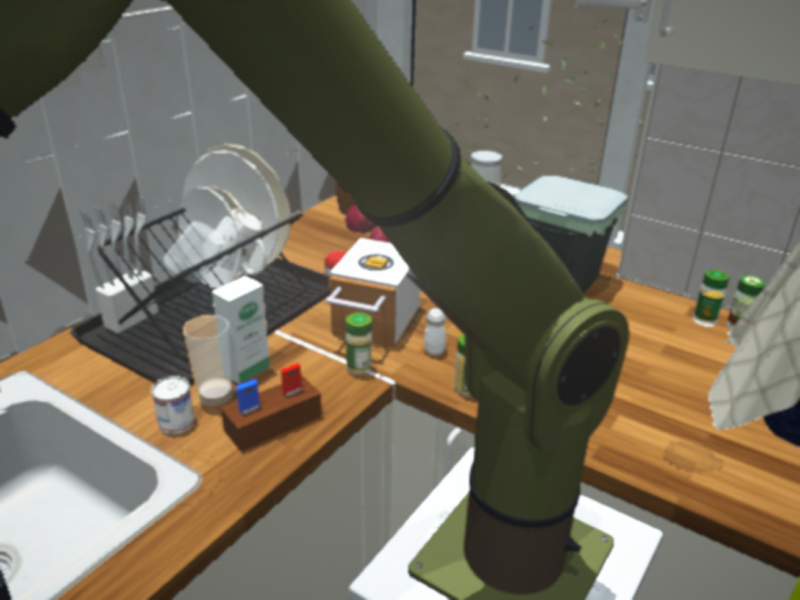

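View pics/t0b.png

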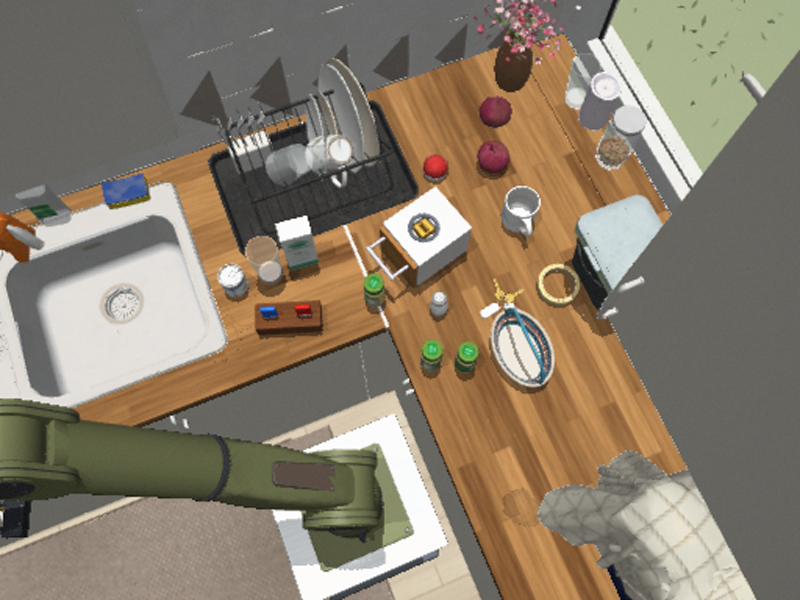

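Both views: the red key is at top (303,311) / scene (291,380) and the blue key at top (268,312) / scene (248,396). The lock is at top (424,228). The jar in front of the drawer is at top (374,285) / scene (358,340), with lookalikes at top (432,352) and (467,353). Other red things that could be confused with the key are the red ball at top (435,166) and the pomegranates.

```bash
cat > m.py <<'E'
from h import *
a=snap("scene");b=snap("top")
def blobs(c,lo,hi,mn=6):
    h=cv2.cvtColor(c[0],cv2.COLOR_RGB2HSV); m=cv2.inRange(h,lo,hi)
    n,_,st,ce=cv2.connectedComponentsWithStats(m)
    return [(ce[i].round(1).tolist(),st[i].tolist()) for i in range(1,n) if st[i][4]>=mn], m
E
python3 - <<'E'
from m import *
for nm,lo,hi in[("red",(0,190,120),(4,255,255)),("blue",(108,150,100),(125,255,255)),("green",(50,130,60),(75,255,255)),("brass",(18,140,120),(30,255,255))]:
    for k,c in(("s",a),("t",b)): print(nm,k,[x for x in blobs(c,lo,hi,12)[0]])
s=1/1.5625
print("jars")
for uv in[(374,280),(432,347),(467,350)]: 
    p=onz(b,np.array(uv)*s,.106); print(p.round(3),np.hypot(p[0],p[1]))
print("bystanders")
for n,uv,z in[("mug",(520,198),.091),("shaker",(439,296),.09),("tumbler",(262,248),.14),("tin",(231,272),.072),("carton",(295,230),.17)]: print(n,onz(b,np.array(uv)*s,z).round(3))
cr=cv2.cvtColor(b[0],cv2.COLOR_RGB2BGR)[110:225,150:325]; cv2.imwrite("pics/crop.png",cv2.resize(cr,None,fx=4.5,fy=4.5,interpolation=cv2.INTER_CUBIC))
E
```

```text
red s [([184.4, 241.3], [180, 233, 12, 18, 92])]
red t [([282.5, 107.8], [280, 104, 6, 8, 22]), ([193.2, 196.0], [189, 195, 9, 3, 26])]
blue s [([158.1, 252.2], [152, 243, 13, 20, 176])]
blue t [([67.5, 118.9], [66, 117, 5, 6, 19]), ([85.9, 122.9], [79, 119, 15, 8, 69]), ([68.5, 127.5], [67, 126, 4, 4, 14]), ([171.4, 199.0], [166, 196, 10, 7, 32])]
green s [([457.8, 178.1], [452, 173, 14, 11, 120]), ([480.1, 183.8], [474, 179, 14, 9, 55]), ([448.2, 194.6], [447, 190, 4, 10, 23]), ([457.3, 196.3], [455, 192, 6, 11, 39]), ([229.2, 203.6], [224, 201, 11, 7, 53])]
green t [([238.8, 180.4], [235, 177, 9, 8, 49]), ([276.1, 223.1], [272, 219, 9, 9, 54]), ([299.4, 224.3], [295, 220, 9, 9, 52])]
brass s [([240.3, 167.7], [235, 165, 12, 6, 52]), ([456.4, 188.4], [451, 187, 11, 4, 36]), ([292.9, 216.9], [292, 212, 4, 12, 14])]
brass t [([270.6, 145.3], [265, 140, 13, 12, 79]), ([318.7, 186.6], [317, 180, 6, 12, 27]), ([327.6, 189.0], [324, 186, 10, 7, 23])]
jars
[ 0.419 -0.22   0.106] 0.4732202744184931
[ 0.23  -0.278  0.106] 0.3609508286638148
[ 0.195 -0.345  0.106] 0.3963641810639335
bystanders
mug [ 0.485 -0.611  0.091]
shaker [ 0.335 -0.341  0.09 ]
tumbler [ 0.569 -0.018  0.14 ]
tin [0.571 0.067 0.072]
carton [ 0.568 -0.098  0.17 ]
```

View pics/crop.png

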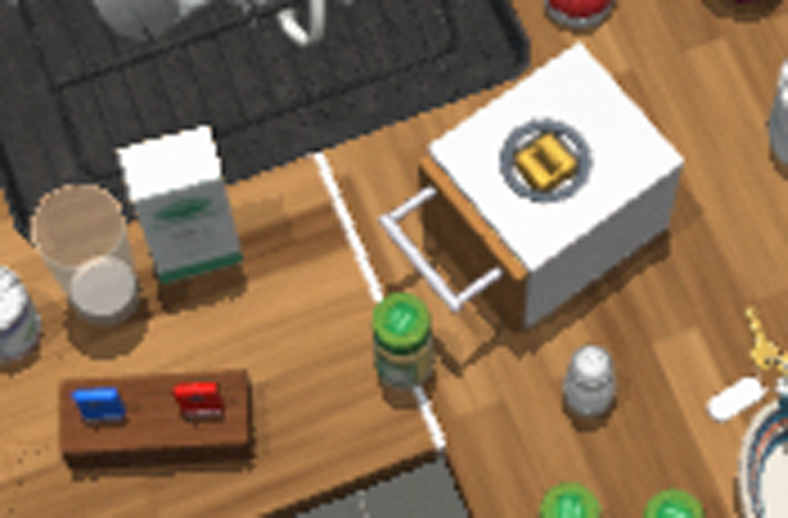

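The crop shows the red key standing in the right slot of the stand at crop (198,400) and the blue key in the left at (98,405). The jar with its green cap at (402,320) stands right in front of the handle bar, which runs (385,220)–(458,305). The rotor is at (546,160), and the box top corners are (430,148), (580,43), (683,160) and (525,275).

Run:
```python
from m import *
C=lambda u,v:(150+u/4.5-.4,110+v/4.5-.4)
P=lambda u,v,z:onz(b,C(u,v),z)
ang=lambda p,q:np.degrees(np.arctan2((q-p)[1],(q-p)[0])).round(1)
A,B,E,D=[P(*x,.13) for x in((430,148),(580,43),(683,160),(525,275))]
for n,p in zip("ABED",(A,B,E,D)): print(n,p.round(4))
print("edges AB",ang(A,B),np.linalg.norm(B-A),"DE",ang(D,E),np.linalg.norm(E-D),"DA",ang(D,A),np.linalg.norm(A-D),"EB",ang(E,B),np.linalg.norm(B-E))
print("key top tri brass",tri(a,(240.3,167.7),b,(270.6,145.3)),"plane",onz(b,(270.6,145.3),.132).round(4),onz(a,(240.3,167.7),.132).round(4))
h1,h2=P(387,220,.105),P(457,304,.105);print("handle",h1.round(4),h2.round(4),((h1+h2)/2).round(4),np.linalg.norm(h1-h2),ang(h2,h1))
print("jar top cap",onz(b,(238.8,180.4),.106).round(4),"tri",tri(a,(229.2,203),b,(238.8,180.4)))
# keys & stand
c=[P(*x,.048) for x in((60,378),(247,370),(253,443),(64,452))]
print("stand",[p.round(4).tolist() for p in c],[np.linalg.norm(c[i]-c[i-1]).round(3) for i in range(4)],ang(c[1],c[0]),ang(c[2],c[3]))
for n,lo,hi in(("red",(0,150,60),(8,255,255)),("red2",(174,150,60),(180,255,255)),("blue",(100,120,40),(128,255,255))):
    for c in(a,b):
        for x in blobs(c,lo,hi,20)[0]: print(n,c is b,x)
for n in("s","t"):pass
m=[]
for c,(x0,y0,x1,y1) in((a,(130,215,215,290)),(b,(160,185,210,215))):
    cr=cv2.cvtColor(c[0],cv2.COLOR_RGB2BGR)[y0:y1,x0:x1]; m.append(cv2.resize(cr,(800,int(800*(y1-y0)/(x1-x0))),interpolation=cv2.INTER_NEAREST))
cv2.imwrite("pics/keys.png",cv2.resize(np.vstack(m),(512,int(512*(m[0].shape[0]+m[1].shape[0])/800)))[:600*2][:, :])
print(cv2.imread("pics/keys.png").shape)
cv2.imwrite("pics/keys.png",cv2.resize(np.hstack([cv2.resize(m[0],(400,353)),cv2.resize(m[1],(400,240))[:353] if 0 else cv2.copyMakeBorder(cv2.resize(m[1],(400,240)),0,113,0,0,cv2.BORDER_CONSTANT)]),(800,353)))
```

```text
A [ 0.5296 -0.287   0.13  ]
B [ 0.5694 -0.4306  0.13  ]
E [ 0.446  -0.4644  0.13  ]
D [ 0.404  -0.3141  0.13  ]
edges AB -74.5 0.1490516220549493 DE -74.4 0.15600616028154024 DA 12.2 0.12845457484359318 EB 15.3 0.12786112825295495
key top tri brass (array([ 0.4858593 , -0.3646565 ,  0.13099804]), np.float64(0.00038582790436925135)) plane [ 0.4853 -0.3645  0.132 ] [ 0.485  -0.3631  0.132 ]
handle [ 0.4961 -0.2371  0.105 ] [ 0.4107 -0.261   0.105 ] [ 0.4534 -0.249   0.105 ] 0.08872868373848965 15.7
jar top cap [ 0.4154 -0.217   0.106 ] tri (array([ 0.4149899 , -0.21637366,  0.10906659]), np.float64(0.0015626013846499378))
stand [[0.4915, 0.0425, 0.048], [0.4422, -0.0954, 0.048], [0.384, -0.0789, 0.048], [0.4327, 0.0591, 0.048]] [np.float64(0.061), np.float64(0.146), np.float64(0.06), np.float64(0.146)] 70.3 70.6
red False ([213.0, 164.6], [208, 160, 13, 11, 82])
red False ([185.9, 241.8], [180, 232, 14, 21, 193])
red True ([278.3, 105.7], [271, 99, 16, 15, 166])
red True ([193.6, 197.6], [188, 195, 12, 7, 61])
red2 True ([313.4, 104.8], [311, 100, 6, 9, 23])
blue False ([158.0, 252.3], [151, 243, 14, 20, 205])
blue True ([78.5, 122.7], [65, 115, 29, 16, 205])
blue True ([171.7, 199.1], [166, 196, 12, 7, 62])
(758, 512, 3)
```

View pics/keys.png

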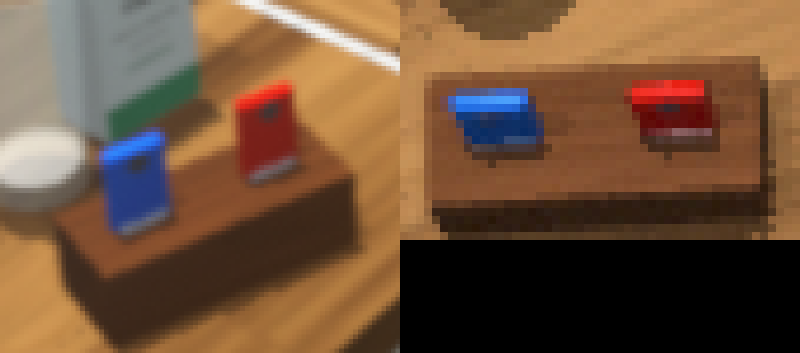

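Estimates: keyway (0.4855,-0.3645), box yaw −74.5°, red key (0.425,-0.054) at yaw 70.4°, and jar (0.415,-0.217). The sizes agree with those given. First, the jar.

Emit:
step_arm(
  moves=[
    [0.14,-0.19,0,0,0,-0.5,0.8],
    [0.14,-0.19,0,0,0,-0.5,0.8],
    [0.14,-0.19,0,0,0,-0.5,0.8],
    [0.14,-0.19,0,0,0,-0.5,0.8],
    [0.14,-0.19,0,0,0,-0.5,0.8],
    [0.14,-0.19,0,0,0,-0.5,0.8],
    [0.14,-0.19,0,0,0,-0.5,0.8],
    [0.14,-0.19,0,0,0,-0.5,0.8],
    [0.14,-0.19,0,0,0,-0.5,0.8],
    [0.14,-0.19,0,0,0,-0.5,0.8],
  ],
)

```text
time_s: 1.13
ee_pos: [0.4049, 0.3077, 0.2499]
ee_rot: [0.327, 0.945, 0.0, 0.0]
force: [0.0, -0.4, 0.2]
width: 0.794
gripper_force: 0.0
```

Run:
```python
from m import *
C=lambda u,v:(150+u/4.5-.4,110+v/4.5-.4)
print("carton top",[onz(b,C(*x),.17).round(3).tolist() for x in((118,150),(210,127),(218,170),(130,190))])
print("tumbler",onz(b,C(79,222),.14).round(3))
print("key top",onz(b,(193,195.75),.098).round(4),"blue",onz(b,(171,197),.098).round(4))
f=lambda u,v:onz(b,(u/1.5625,v/1.5625),0).round(3).tolist()
print("edge",f(388,328),f(410,385),f(440,440)); print("tray",f(417,195),f(350,222),f(243,250))
print("red tri",tri(a,(185.9,241.8),b,(193.6,197.6)))
```

```text
carton top [[0.599, -0.062, 0.17], [0.591, -0.133, 0.17], [0.555, -0.126, 0.17], [0.565, -0.06, 0.17]]
tumbler [ 0.569 -0.016  0.14 ]
key top [ 0.4254 -0.0525  0.098 ] blue [0.4496 0.0184 0.098 ]
edge [0.335, -0.219, 0.0] [0.193, -0.214, 0.0] [0.055, -0.228, 0.0]
tray [0.625, -0.413, 0.0] [0.619, -0.234, 0.0] [0.647, 0.028, 0.0]
red tri (array([ 0.42709347, -0.05216853,  0.07460381]), np.float64(0.0005536101345540493))
```

Emit:
step_arm(
  moves=[
    [0.02,-0.26,0,0,0,-0.6,0.8],
    [0.02,-0.26,0,0,0,-0.6,0.8],
    [0.02,-0.26,0,0,0,-0.6,0.8],
    [0.02,-0.26,0,0,0,-0.6,0.8],
    [0.02,-0.26,0,0,0,-0.6,0.8],
    [0.02,-0.26,0,0,0,-0.6,0.8],
    [0.02,-0.26,0,0,0,-0.6,0.8],
    [0.02,-0.26,0,0,0,-0.6,0.8],
    [0.02,-0.26,0,0,0,-0.6,0.8],
    [0.02,-0.26,0,0,0,-0.6,0.8],
  ],
)

```text
time_s: 2.07
ee_pos: [0.4342, -0.082, 0.2499]
ee_rot: [0.516, 0.857, 0.0, 0.0]
force: [1.3, 0.0, -0.2]
width: 0.801
gripper_force: 0.0
```

Emit:
step_arm(
  moves=[
    [-0.025,-0.185,-0.1,0,0,-0.7,0.8],
    [-0.025,-0.185,-0.1,0,0,-0.7,0.8],
    [-0.025,-0.185,-0.1,0,0,-0.7,0.8],
    [-0.025,-0.185,-0.1,0,0,-0.7,0.8],
    [-0.025,-0.165,-0.1,0,0,-0.5,0.8],
    [0,0,-0.1,0,0,0,0.8],
    [0,0,0,0,0,0,0.8],
  ],
)

```text
time_s: 2.65
ee_pos: [0.4142, -0.2172, 0.1577]
ee_rot: [0.612, 0.791, -0.001, -0.002]
force: [-0.4, 1.3, -0.2]
width: 0.802
gripper_force: 0.0
```

Run:
```python
from m import *
for c in (a,b): print(blobs(c,(50,130,60),(75,255,255),12)[0])
print(env.get_obs()["joint_positions"].round(2))
cr=cv2.cvtColor(b[0],cv2.COLOR_RGB2BGR)[110:240,170:325]
cs=cv2.cvtColor(a[0],cv2.COLOR_RGB2BGR)[140:270,170:325]
cv2.imwrite("pics/j1.png",cv2.resize(np.hstack([cs,cr]),None,fx=2.58,fy=2.58,interpolation=cv2.INTER_CUBIC))
```

```text
[([457.8, 178.1], [452, 173, 14, 11, 115]), ([480.7, 184.4], [475, 181, 13, 7, 50]), ([448.2, 195.0], [447, 190, 4, 10, 23]), ([457.3, 196.0], [455, 192, 6, 11, 36]), ([227.7, 204.1], [224, 202, 10, 5, 29])]
[([24.7, 132.5], [20, 132, 10, 2, 13]), ([276.0, 223.0], [272, 219, 9, 9, 51]), ([299.3, 224.3], [295, 220, 9, 9, 53])]
[ 0.4   0.65 -0.02  2.12  0.04  0.38  0.6 ]
```

View pics/j1.png

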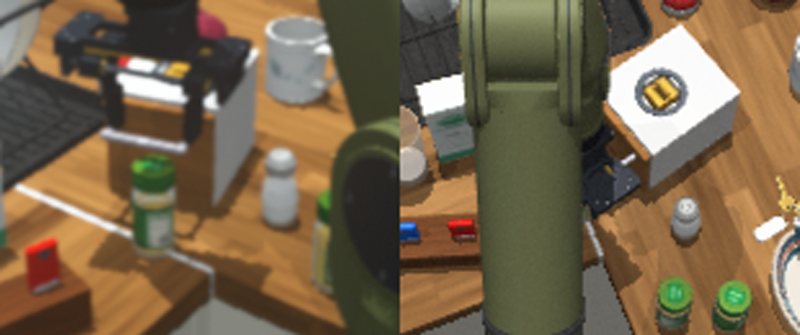

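The picture shows the open fingers straddling the jar above its cap (scene crop (153,170)), and they clear the bar. I'll descend and grip.

Emit:
step_arm(
  moves=[
    [0,0,-0.14,0,0,0,0.8],
    [0,0,-0.14,0,0,0,0.8],
    [0,0,-0.14,0,0,0,0.8],
    [0,0,-0.14,0,0,0,0.8],
    [0,0,-0.02,0,0,0,0.8],
    [0,0,0,0,0,0,0.3],
    [0,0,0,0,0,0,0.3],
    [0,0,0,0,0,0,0.3],
    [0,0,0,0,0,0,0.3],
    [0,0,0,0,0,0,0.3],
  ],
  newtons=15,
)

```text
time_s: 3.58
ee_pos: [0.4159, -0.2169, 0.0739]
ee_rot: [0.611, 0.792, 0.0, 0.001]
force: [0.3, 0.7, 6.8]
width: 0.516
gripper_force: 15.0
```

Emit:
step_arm(
  moves=[
    [0,0,0.04,0,0,0,0.3],
    [0,0,0.04,0,0,0,0.3],
    [0,0,0,0,0,0,0.3],
  ],
)

```text
time_s: 3.83
ee_pos: [0.4158, -0.2169, 0.0859]
ee_rot: [0.611, 0.792, 0.0, 0.001]
force: [0.7, 0.4, -1.9]
width: 0.514
gripper_force: 15.0
```

Emit:
step_arm(
  moves=[
    [-0.08,-0.025,0,0,0,0,0.3],
    [-0.1,-0.03,0,0,0,0,0.3],
    [-0.1,-0.03,0,0,0,0,0.3],
    [-0.1,-0.06,0,0,0,0,0.3],
    [-0.09,-0.09,0,0,0,0,0.3],
    [0,-0.085,0,0,0,0,0.3],
    [0,0,0,0,0,0,0.3],
    [0,0,-0.04,0,0,0,0.3],
    [0,0,-0.025,0,0,0,0.3],
    [0,0,0,0,0,0,0.3],
  ],
)

```text
time_s: 4.67
ee_pos: [0.3453, -0.2634, 0.0742]
ee_rot: [0.61, 0.792, 0.0, -0.001]
force: [0.1, -0.0, -0.9]
width: 0.516
gripper_force: 15.0
```

Emit:
step_arm(
  moves=[
    [0,0,-0.012,0,0,0,0.3],
    [0,0,0,0,0,0,0.3],
    [0,0,0,0,0,0,0.7],
    [0,0,0,0,0,0,0.7],
    [0,0,0,0,0,0,0.7],
    [0,0,0,0,0,0,0.7],
    [0,0,0.1,0,0,0,0.7],
    [0,0,0.2,0,0,0,0.7],
    [0,0,0.2,0,0,0,0.7],
    [0,0,0.1,0,0,0,0.7],
  ],
)

```text
time_s: 5.5
ee_pos: [0.3453, -0.2649, 0.1655]
ee_rot: [0.611, 0.792, 0.0, 0.001]
force: [0.7, 0.0, 0.4]
width: 0.699
gripper_force: 0.0
```

Emit:
step_arm(
  moves=[
    [0.07,0.2,0,0,0,-0.86,0.6],
    [0.07,0.2,0,0,0,-0.86,0.6],
    [0.07,0.2,0,0,0,-0.86,0.6],
    [0.07,0.2,0,0,0,-0.86,0.6],
    [0.07,0.2,0,0,0,-0.86,0.6],
    [0.07,0.2,0,0,0,-0.86,0.6],
    [0.07,0.15,0,0,0,-0.86,0.6],
    [0.04,0.06,0,0,0,-0.86,0.6],
    [0,0,0,0,0,-0.86,0.6],
    [0,0,0,0,0,-0.86,0.6],
  ],
)

```text
time_s: 6.33
ee_pos: [0.4249, -0.0518, 0.1631]
ee_rot: [0.818, 0.576, 0.0, -0.0]
force: [-0.1, -0.1, -0.1]
width: 0.601
gripper_force: 0.0
```

Emit:
step_arm(
  moves=[
    [0,0,-0.15,0,0,0,0.6],
    [0,0,-0.15,0,0,0,0.6],
    [0,0,0,0,0,0,0.6],
    [0,0,0,0,0,0,0.6],
  ],
)

```text
time_s: 6.67
ee_pos: [0.4235, -0.053, 0.1177]
ee_rot: [0.818, 0.576, -0.001, -0.001]
force: [0.4, -0.7, -0.8]
width: 0.601
gripper_force: 0.0
```

Run:
```python
from m import *
o=env.get_obs();print(o["ee_pos"].round(4),o["ee_rot"].round(4), "yaw y",np.degrees(2*np.arctan2(o["ee_rot"][1],o["ee_rot"][0]))-90)
cr=cv2.cvtColor(b[0],cv2.COLOR_RGB2BGR)[130:240,170:300]
cs=cv2.cvtColor(a[0],cv2.COLOR_RGB2BGR)[180:290,130:260]
cv2.imwrite("pics/k1.png",cv2.resize(np.hstack([cs,cr]),None,fx=3.07,fy=3.07,interpolation=cv2.INTER_CUBIC))
for p in([.345,-.265,.106],[.345,-.265,0.]): print(proj(a,p).round(1),proj(b,p).round(1))
```

```text
[ 0.4245 -0.0532  0.1188] [8.176e-01 5.757e-01 2.000e-04 2.000e-04] yaw y -19.70036837003792
[261.2 204.4] [259.5 193.3]
[260.2 236.2] [259.2 202.9]
```

View pics/k1.png

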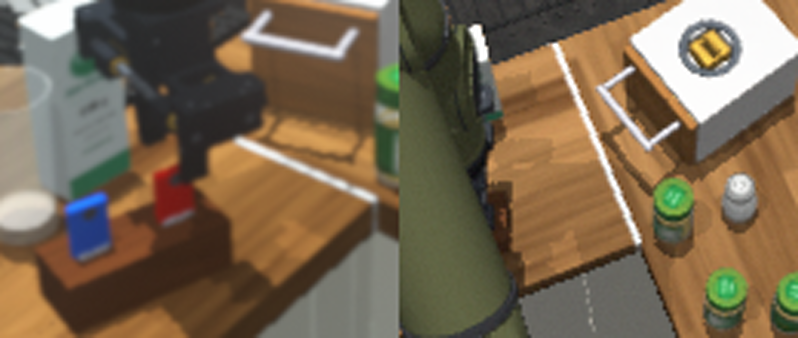

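The picture shows the jar standing upright beside the drawer's path (top crop (673,205)). The fingers are above the red key (scene crop (175,195)), one on either side. I'll descend and close.

Emit:
step_arm(
  moves=[
    [0,0,-0.12,0,0,0,0.6],
    [0,0,-0.12,0,0,0,0.6],
    [0,0,-0.1,0,0,0,0.6],
    [0,0,0,0,0,0,0.6],
    [0,0,0,0,0,0,0.05],
    [0,0,0,0,0,0,0.05],
    [0,0,0,0,0,0,0.05],
    [0,0,0,0,0,0,0.05],
    [0,0,0,0,0,0,0.05],
    [0,0,0,0,0,0,0.05],
  ],
  newtons=20,
)

```text
time_s: 7.6
ee_pos: [0.4262, -0.0533, 0.0691]
ee_rot: [0.818, 0.576, -0.001, -0.001]
force: [-0.0, 0.0, 0.3]
width: 0.17
gripper_force: 0.0
```

Emit:
step_arm(
  moves=[
    [0,0,0,0,0,0,0.05],
    [0,0,0,0,0,0,0.05],
    [0,0,0,0,0,0,0.05],
  ],
  newtons=25,
)

```text
time_s: 7.85
ee_pos: [0.426, -0.0533, 0.0689]
ee_rot: [0.818, 0.576, -0.001, -0.001]
force: [-0.5, 0.3, 4.6]
width: 0.112
gripper_force: 25.0
```

Emit:
step_arm(
  moves=[
    [0,0,0.06,0,0,0,0.05],
    [0,0,0.12,0,0,0,0.05],
    [0,0,0.16,0,0,0,0.05],
    [0,0,0.16,0,0,0,0.05],
    [0,0,0.16,0,0,0,0.05],
    [0,0,0.16,0,0,0,0.05],
    [0,0,0.12,0,0,0,0.05],
    [0,0,0.04,0,0,0,0.05],
    [0,-0.1,0,0,0,-0.8,0.05],
    [0.02,-0.18,0,0,0,-0.9,0.05],
  ],
)

```text
time_s: 8.68
ee_pos: [0.4284, -0.0926, 0.2158]
ee_rot: [0.849, 0.528, -0.001, -0.002]
force: [0.9, -0.4, -1.4]
width: 0.107
gripper_force: 25.0
```

Emit:
step_arm(
  moves=[
    [0.04,-0.2,0,0,0,-1,0.05],
    [0.05,-0.22,0,0,0,-1,0.05],
    [0.05,-0.22,0,0,0,-1,0.05],
    [0.05,-0.22,0,0,0,-1,0.05],
    [0.05,-0.22,0,0,0,-1,0.05],
    [0.05,-0.22,0,0,0,-1,0.05],
    [0.05,-0.22,0,0,0,-1,0.05],
    [0.03,-0.18,0,0,0,-1,0.05],
    [0,-0.09,0,0,0,-1,0.05],
    [0,0,0,0,0,-1,0.05],
  ],
)

```text
time_s: 9.52
ee_pos: [0.483, -0.3681, 0.215]
ee_rot: [0.98, 0.2, -0.001, -0.0]
force: [0.7, -0.4, -1.2]
width: 0.112
gripper_force: 25.0
```

Emit:
step_arm(
  moves=[
    [0,0,0,0,0,-1,0.05],
    [0,0,0,0,0,-1,0.05],
    [0,0,0,0,0,0,0.05],
    [0,0,0,0,0,0,0.05],
  ],
)

```text
time_s: 9.85
ee_pos: [0.4841, -0.3633, 0.2149]
ee_rot: [0.991, 0.136, -0.001, -0.002]
force: [0.2, -0.3, -1.4]
width: 0.112
gripper_force: 25.0
```

Run:
```python
from m import *
o=env.get_obs();print(o["ee_pos"].round(4),"yaw y",np.degrees(2*np.arctan2(o["ee_rot"][1],o["ee_rot"][0]))-90,o["width"],o["joint_positions"].round(2))
cr=cv2.cvtColor(b[0],cv2.COLOR_RGB2BGR)[100:200,210:330]
cs=cv2.cvtColor(a[0],cv2.COLOR_RGB2BGR)[110:210,180:300]
cv2.imwrite("pics/l1.png",cv2.resize(np.hstack([cs,cr]),None,fx=3.33,fy=3.33,interpolation=cv2.INTER_CUBIC))
p=o["ee_pos"]
for dz in(-.059,-.021): print(proj(a,p+[0,0,dz]).round(1),proj(b,p+[0,0,dz]).round(1))
for lo,hi in(((0,150,60),(8,255,255)),((18,140,120),(30,255,255))):print(blobs(a,lo,hi,10)[0])
```

```text
[ 0.4843 -0.3634  0.2153] yaw y -74.39058350922596 0.1105053019293325 [ 0.27  0.77  0.55  1.68 -0.51  0.84 -0.25]
[240.6 160.4] [270.7 142.7]
[240.6 148.6] [271.  137.8]
[([244.0, 140.4], [243, 133, 4, 15, 44]), ([212.8, 164.8], [208, 160, 13, 11, 85]), ([468.1, 203.7], [467, 202, 4, 4, 10])]
[([239.8, 167.9], [235, 165, 11, 6, 48]), ([456.4, 188.4], [451, 187, 11, 4, 36]), ([293.6, 215.8], [292, 211, 6, 13, 19])]
```

View pics/l1.png

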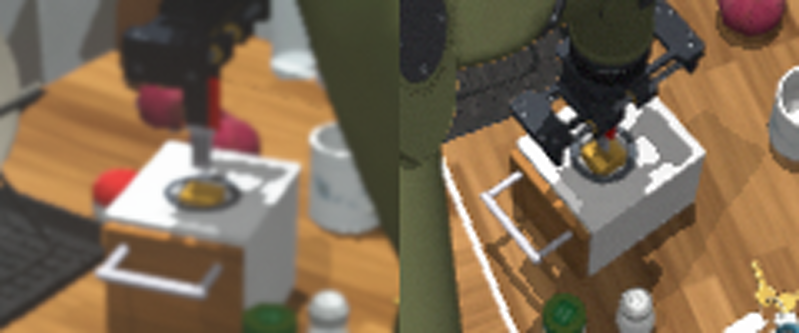

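The picture shows the red key's blade tip (scene crop (202,165)) hanging right above the brass rotor (crop (203,193)). I'll shift 1 mm and lower carefully.

Emit:
step_arm(
  moves=[
    [0.007,-0.006,-0.06,0,0,0,0.05],
    [0,0,-0.06,0,0,0,0.05],
    [0,0,-0.03,0,0,0,0.05],
    [0,0,-0.03,0,0,0,0.05],
    [0,0,-0.03,0,0,0,0.05],
    [0,0,0,0,0,0,0.05],
  ],
)

```text
time_s: 10.45
ee_pos: [0.4865, -0.3645, 0.1883]
ee_rot: [0.991, 0.135, 0.002, -0.002]
force: [-3.7, 7.7, 31.5]
width: 0.112
gripper_force: 27.1
```

Emit:
step_arm(
  moves=[
    [0,0,0.05,0,0,0,0.05],
    [-0.004,0.013,0,0,0,0,0.05],
    [0,0,0,0,0,0,0.05],
    [0,0,-0.03,0,0,0,0.05],
    [0,0,-0.03,0,0,0,0.05],
    [0,0,0,0,0,0,0.05],
  ],
)

```text
time_s: 10.95
ee_pos: [0.4859, -0.3626, 0.1857]
ee_rot: [0.991, 0.135, 0.001, -0.002]
force: [-2.8, 7.2, 28.9]
width: 0.111
gripper_force: 29.0
```

Emit:
step_arm(
  moves=[
    [0,0,0.05,0,0,0,0.05],
    [-0.004,0.013,0,0,0,0,0.05],
    [0,0,0,0,0,0,0.05],
    [0,0,-0.03,0,0,0,0.05],
    [0,0,-0.02,0,0,0,0.05],
    [0,0,0,0,0,0,0.05],
  ],
)

```text
time_s: 11.45
ee_pos: [0.4843, -0.3609, 0.1858]
ee_rot: [0.991, 0.135, 0.001, -0.002]
force: [-5.9, 7.2, 31.5]
width: 0.106
gripper_force: 29.8
```

Emit:
step_arm(
  moves=[
    [0,0,0.08,0,0,0,0.05],
    [0,0,0.08,0,0,0,0.05],
    [0,0,0,0,0,0,0.05],
    [0,0,0,0,0,0,0.05],
  ],
)

```text
time_s: 11.78
ee_pos: [0.4844, -0.361, 0.2064]
ee_rot: [0.991, 0.135, -0.001, -0.001]
force: [-0.9, -0.8, -1.2]
width: 0.111
gripper_force: 28.8
```

Run:
```python
from m import *
o=env.get_obs();p=o["ee_pos"];print(p.round(4),o["ee_rot"].round(4),o["force"].round(1))
cr=cv2.cvtColor(b[0],cv2.COLOR_RGB2BGR)[130:160,252:292]
cs=cv2.cvtColor(a[0],cv2.COLOR_RGB2BGR)[130:190,215:265]
# left: scene 50x60 -> x9 =450x540 ; right top 40x30
L=cv2.resize(cs,(450,540),interpolation=cv2.INTER_CUBIC);R=cv2.copyMakeBorder(cv2.resize(cr,(350,262),interpolation=cv2.INTER_CUBIC),0,278,0,0,cv2.BORDER_CONSTANT)
cv2.imwrite("pics/l2.png",np.hstack([L,R]))
for dz in(-.059,-.021,.029): print(proj(a,p+[0,0,dz]).round(1),proj(b,p+[0,0,dz]).round(1))
print(proj(a,[.4853,-.3645,.132]),proj(b,[.4853,-.3645,.132]))
```

```text
[ 0.484  -0.3604  0.2056] [ 0.9908  0.135  -0.0011 -0.0019] [-0.1  0.2 -0.6]
[240.  163.7] [269.8 144.2]
[240. 152.] [270.1 139.5]
[240.  136.1] [270.6 132.9]
[240.48507925 167.49152015] [270.58981026 145.29237618]
```

View pics/l2.png

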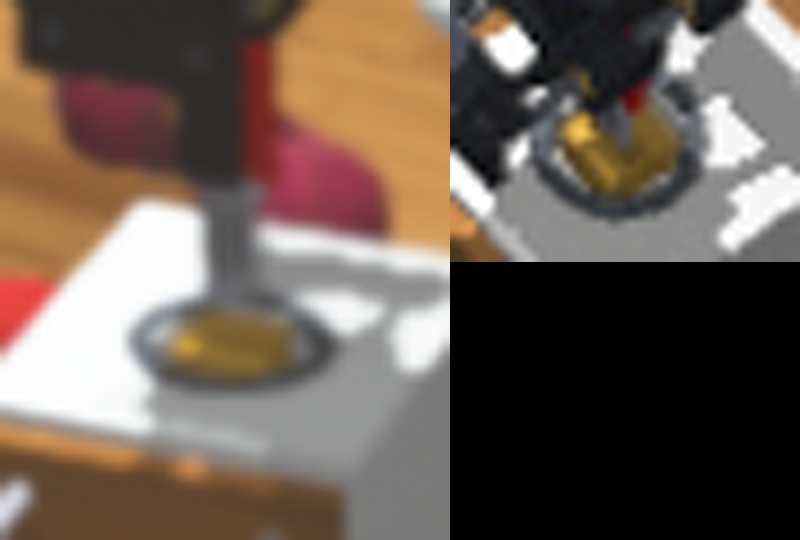

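The picture shows the blade tip at scene crop (232,305), just above the rotor at (235,345). In the top crop the tip is at (620,135), over the brass. I'll measure the slot itself from the first, unobstructed pictures.

Run:
```python
from m import *
def im(n): return cv2.cvtColor(cv2.imread(f"pics/{n}.png"),cv2.COLOR_BGR2RGB)
t=im("t0");s=im("s0")
print(t[137:155,262:281,0]);print(s[161:176,230:252,0])
# predicted slot/rotor outline for yaw 15.5 at keyway estimate
k=np.array([.4853,-.3645,.132]);
ex=np.array([np.cos(np.radians(-74.5)),np.sin(np.radians(-74.5)),0]);ey=np.array([-ex[1],ex[0],0])
for c in(b,a):
    print("rotor",[proj(c,k+.016*i*ex+.016*j*ey).round(1).tolist() for i,j in((1,1),(1,-1),(-1,-1),(-1,1))],"slot ends",[proj(c,k+.0115*j*ey).round(1).tolist() for j in(1,-1)],"collar",[proj(c,[k[0],k[1],.13])])
# collar ellipse: dark ring
for nm,c,i,(x0,y0,x1,y1) in(("t",b,t,(258,133,286,158)),("s",a,s,(224,158,258,178))):
    g=cv2.cvtColor(i,cv2.COLOR_RGB2HSV)[y0:y1,x0:x1]; m=((g[...,2]<150)|(g[...,1]>80)).astype(np.uint8)
    n,l,st,ce=cv2.connectedComponentsWithStats(m); j=1+np.argmax(st[1:,4]); 
    cn=max(cv2.findContours((l==j).astype(np.uint8),0,1)[0],key=cv2.contourArea)
    e=cv2.fitEllipse(cn); print(nm,e,st[j]); q=np.array(e[0])+[x0,y0]; print(q,onz(c,q,.130).round(4))
```

```text
[[252 252 252 250 209 149 121 129 124 115 124 138 142 189 237 250 250 251
  251]
 [252 250 182 151 125 118 109  96  94  89  98 108 113 122 142 194 251 251
  251]
 [250 190 118 114 112 109 158 165  79  82 112  67  74 101 118 127 183 232
  252]
 [227 123 112 115 184 229 160 115 142 210 200  97 124 205 105 116 129 197
  252]
 [135 112 119 175 188 129 116 179 225 242 239 203 126 155 231 124 119 139
  220]
 [114 112 122 159 113 102 143 150 190 235 244 239 182 127 175 230  98 113
  166]
 [108 106  78 120 179 201 199 142 125 208 235 245 237 177 125 179 150 118
  130]
 [109 101 101 189 241 229 150  94  97 144 209 234 245 238 183 121 122 112
  127]
 [109  96 117 192 245 243 217 136  86 103 164 211 238 243 237 179  89 107
  117]
 [107  95  93 122 204 243 240 211 133  92 111 155 174 244 241 177  92 109
  113]
 [106 118 177  90 122 204 244 240 210 113  91 114 190 233 182 109  80 110
  124]
 [113 127 190 161  93 133 228 244 242 210 110 187 161 121 104  89  79 113
  138]
 [108 111 157 244 116  95 152 247 247 244 224 174  99  86  95 129 108 112
  162]
 [157 114 118 178 200  88 103 180 244 220 121 1
[... 1732 characters left out ...]
54
  254 254 254 254]]
rotor [[271.3, 139.4], [277.1, 146.0], [269.8, 151.2], [264.1, 144.5]] slot ends [[268.5, 142.9], [272.7, 147.7]] collar [array([270.57098532, 145.53422954])]
rotor [[237.3, 164.3], [247.4, 166.0], [243.7, 170.8], [233.5, 169.0]] slot ends [[236.8, 166.9], [244.1, 168.1]] collar [array([240.48428854, 168.08982333])]
t ((12.571027755737305, 12.539193153381348), (17.173534393310547, 18.887189865112305), 92.71896362304688) [  3   4  20  18 251]
[270.57102776 145.53919315] [ 0.4853 -0.3645  0.13  ]
s ((16.02633285522461, 10.032730102539062), (7.938588619232178, 17.5128173828125), 89.93769836425781) [  6   6  21   9 115]
[240.02633286 168.0327301 ] [ 0.4866 -0.364   0.13  ]
```

Run:
```python
from m import *
p=env.get_obs()["ee_pos"]
h=lambda c:cv2.cvtColor(c[0],cv2.COLOR_RGB2HSV)
np.set_printoptions(linewidth=250)
x0,y0,x1,y1=262,137,282,153
print("top S");print(h(b)[y0:y1,x0:x1,1]);print("top V");print(h(b)[y0:y1,x0:x1,2])
x0,y0,x1,y1=232,146,254,170
print("sc S");print(h(a)[y0:y1,x0:x1,1]);print("V");print(h(a)[y0:y1,x0:x1,2])
```

```text
top S
[[ 42  38   0  59  81  58  15  33  26  30  34  53  57  30   2   1   1   1   4   7]
 [ 64  18  16  58 117 108  50  39  38  58  25  34  47  27  27  11   5   3   6   2]
 [ 24  33  31  17  29 148  36  26  43  55  55 112 100  34  29  17   6   2   4   0]
 [  1  28  27  22  14 121 109  46  73  68 167 192  84   7  19  26  27  11   4   2]
 [  5  20  21  11  21  65   9  53  23  99 229 189 121  23   2  12  30  25   5   5]
 [ 27  19   5   8  42  57  32  19  25  73 220 203 130  77   2   4  32  35  14   1]
 [ 29  19   0  70 146 166  90   8  18  13  40 171 152 118  58   4   7  34  22   1]
 [ 33  27  96 151 169 169 143  71  18   9  22 167 168 160 112  42   4  27  29   4]
 [ 34  18  81 166 164 166 168 150  60   3  60 167 163 162 156 114  33  31  30   7]
 [ 34  21  80 163 171 162 167 164 130  37  87 172 159 172 165 134  39  32  32  10]
 [ 30  13  36 168 164 170 174 171 158 150 164 171 163 167 167 133  26  33  24   4]
 [ 22  21   5  69 160 166 164 170 174 172 163 163 172 171 170 132  15  38  20   1]
 [ 30  25   8   6 116 166 172 174 170 166 175 165 171 172 154  66  31  33  13   3]
 [  9  35  19  
[... 5246 characters left out ...]
4 107 106 103 100 100 105 117 129 147 174 190 196 199 197 182]
 [240 227 206 178 151 124 105 102 106 105 101  94  88  91 108 147 191 221 233 239 239 230]
 [184 166 148 118 101 103 105 110 116 118 117 111 104 104 111 126 150 183 219 239 245 245]
 [157 161 145 121 117 120 121 123 125 126 126 124 124 129 128 111 109 124 164 216 240 245]
 [181 177 158 146 139 131 127 127 126 126 127 125 126 127 122 109  94  89 110 163 213 232]
 [187 174 170 177 165 143 127 121 121 121 122 122 122 120 117 113 102  83  78 101 142 172]
 [143 150 175 194 186 159 135 125 121 120 120 119 119 115 112 113 111  93  72  77 108 137]
 [116 127 145 159 155 142 137 132 127 128 129 128 121 112 108 107 106  90  75  86 117 140]]
```

Emit:
step_arm(
  moves=[
    [0,0,0,0,0,0,0.0],
    [0,0,-0.08,0,0,0,0.0],
    [0,0,-0.045,0,0,0,0.0],
    [0,0,0,0,0,0,0.0],
    [0,0,0,0,0,0,0.0],
  ],
  newtons=50,
)

```text
time_s: 12.5
ee_pos: [0.484, -0.3605, 0.187]
ee_rot: [0.991, 0.135, -0.001, -0.002]
force: [-0.4, -0.2, -0.9]
width: 0.114
gripper_force: 54.4
```

Emit:
step_arm(
  moves=[
    [0,0,-0.012,0,0,0,0.0],
    [0,0,0,0,0,0,0.0],
  ],
)

```text
time_s: 12.67
ee_pos: [0.4841, -0.3607, 0.1864]
ee_rot: [0.991, 0.135, -0.001, -0.002]
force: [-0.7, 1.3, 3.7]
width: 0.106
gripper_force: 54.5
```

Emit:
step_arm(
  moves=[
    [0.002,-0.006,0,0,0,0,0.0],
    [0.002,-0.006,0,0,0,0,0.0],
    [0,0,0,0,0,0,0.0],
  ],
)

```text
time_s: 12.92
ee_pos: [0.4845, -0.3616, 0.1863]
ee_rot: [0.991, 0.135, -0.001, -0.003]
force: [-1.9, 2.1, 5.3]
width: 0.108
gripper_force: 54.5
```

Emit:
step_arm(
  moves=[
    [0.002,-0.006,0,0,0,0,0.0],
    [0.002,-0.006,0,0,0,0,0.0],
    [0,0,0,0,0,0,0.0],
  ],
)

```text
time_s: 13.17
ee_pos: [0.4855, -0.3639, 0.1862]
ee_rot: [0.991, 0.135, -0.0, -0.002]
force: [-0.7, 1.7, 4.8]
width: 0.108
gripper_force: 54.5
```

Emit:
step_arm(
  moves=[
    [0.002,-0.006,0,0,0,0,0.0],
    [0.002,-0.006,0,0,0,0,0.0],
    [0,0,0,0,0,0,0.0],
  ],
)

```text
time_s: 13.42
ee_pos: [0.4862, -0.3668, 0.1859]
ee_rot: [0.991, 0.135, -0.001, -0.001]
force: [0.0, -0.4, -0.5]
width: 0.111
gripper_force: 54.4
```

Emit:
step_arm(
  moves=[
    [0.002,-0.006,0,0,0,0,0.0],
    [0.002,-0.006,0,0,0,0,0.0],
    [0,0,0,0,0,0,0.0],
  ],
)

```text
time_s: 13.67
ee_pos: [0.4866, -0.3684, 0.1859]
ee_rot: [0.991, 0.135, -0.001, -0.001]
force: [-0.6, -0.1, 0.4]
width: 0.111
gripper_force: 54.4
```

Emit:
step_arm(
  moves=[
    [0,0,-0.015,0,0,0,0.0],
    [0,0,-0.015,0,0,0,0.0],
    [0,0,0,0,0,0,0.0],
  ],
)

```text
time_s: 13.92
ee_pos: [0.4869, -0.3679, 0.1811]
ee_rot: [0.991, 0.135, -0.0, -0.001]
force: [1.2, -0.1, -1.8]
width: 0.113
gripper_force: 54.4
```

Emit:
step_arm(
  moves=[
    [0,0,-0.03,0,0,0,0.0],
    [0,0,-0.03,0,0,0,0.0],
    [0,0,-0.03,0,0,0,0.0],
    [0,0,0,0,0,0,0.0],
  ],
)

```text
time_s: 14.25
ee_pos: [0.4868, -0.3676, 0.1671]
ee_rot: [0.991, 0.135, -0.001, -0.002]
force: [0.4, 1.1, -1.2]
width: 0.108
gripper_force: 54.3
```

Emit:
step_arm(
  moves=[
    [0,0,-0.03,0,0,0,0.0],
    [0,0,-0.03,0,0,0,0.0],
    [0,0,-0.03,0,0,0,0.0],
    [0,0,0,0,0,0,0.0],
  ],
)

```text
time_s: 14.58
ee_pos: [0.4868, -0.3677, 0.1537]
ee_rot: [0.991, 0.135, -0.001, -0.002]
force: [1.1, 0.8, -2.1]
width: 0.111
gripper_force: 54.3
```

Emit:
step_arm(
  moves=[
    [0,0,-0.015,0,0,0,0.0],
    [0,0,-0.015,0,0,0,0.0],
    [0,0,0,0,0,0,0.0],
  ],
)

```text
time_s: 14.83
ee_pos: [0.4868, -0.368, 0.1498]
ee_rot: [0.991, 0.135, -0.0, -0.001]
force: [1.7, -0.1, -1.3]
width: 0.108
gripper_force: 54.3
```

Emit:
step_arm(
  moves=[
    [0,0,-0.012,0,0,0,0.0],
    [0,0,0,0,0,0,0.0],
  ],
)

```text
time_s: 15.0
ee_pos: [0.4869, -0.3681, 0.1487]
ee_rot: [0.991, 0.135, -0.0, -0.001]
force: [0.8, 1.1, 0.8]
width: 0.11
gripper_force: 54.4
```

Emit:
step_arm(
  moves=[
    [0,0,-0.012,0,0,0,0.0],
    [0,0,0,0,0,0,0.0],
  ],
)

```text
time_s: 15.17
ee_pos: [0.4869, -0.3682, 0.1485]
ee_rot: [0.991, 0.135, 0.0, -0.001]
force: [-0.3, 3.3, 13.4]
width: 0.109
gripper_force: 54.7
```

The key is seated: contact at the expected height. Now turning it clockwise.

Emit:
step_arm(
  moves=[
    [0,0,0.005,0,0,0,0.0],
    [0,0,0,0,0,0,0.0],
    [0,0,0,0,0,-0.8,0.0],
    [0,0,0,0,0,-0.8,0.0],
    [0,0,0,0,0,-0.8,0.0],
    [0,0,0,0,0,-0.8,0.0],
    [0,0,0,0,0,-0.8,0.0],
    [0,0,0,0,0,-0.8,0.0],
    [0,0,0,0,0,-0.8,0.0],
    [0,0,0,0,0,-0.8,0.0],
  ],
)

```text
time_s: 16.0
ee_pos: [0.4869, -0.3675, 0.1486]
ee_rot: [0.996, -0.089, 0.0, -0.002]
force: [-0.4, 3.6, 9.2]
width: 0.11
gripper_force: 54.6
```

Emit:
step_arm(
  moves=[
    [0,0,0,0,0,-0.8,0.0],
    [0,0,0,0,0,-0.8,0.0],
    [0,0,0,0,0,-0.8,0.0],
    [0,0,0,0,0,-0.8,0.0],
    [0,0,0,0,0,-0.8,0.0],
    [0,0,0,0,0,-0.8,0.0],
    [0,0,0,0,0,-0.8,0.0],
    [0,0,0,0,0,-0.8,0.0],
    [0,0,0,0,0,-0.8,0.0],
    [0,0,0,0,0,-0.8,0.0],
  ],
)

```text
time_s: 16.83
ee_pos: [0.4865, -0.3681, 0.1486]
ee_rot: [0.933, -0.36, 0.0, -0.002]
force: [-0.6, 3.1, 8.4]
width: 0.113
gripper_force: 54.6
```

Emit:
step_arm(
  moves=[
    [0,0,0,0,0,-0.8,0.0],
    [0,0,0,0,0,-0.8,0.0],
    [0,0,0,0,0,-0.8,0.0],
    [0,0,0,0,0,-0.8,0.0],
    [0,0,0,0,0,-0.8,0.0],
    [0,0,0,0,0,-0.8,0.0],
    [0,0,0,0,0,-0.6,0.0],
    [0,0,0,0,0,0,0.0],
    [0,0,0,0,0,0,0.0],
  ],
)

```text
time_s: 17.58
ee_pos: [0.486, -0.3684, 0.1486]
ee_rot: [0.849, -0.528, 0.0, -0.001]
force: [-0.8, 2.9, 8.5]
width: 0.108
gripper_force: 54.6
```

Run:
```python
from m import *
o=env.get_obs();print(o["ee_pos"].round(4),"yaw",np.degrees(2*np.arctan2(o["ee_rot"][1],o["ee_rot"][0]))-90,o["force"].round(1),o["torque"].round(2),o["joint_positions"].round(2))
cr=cv2.cvtColor(b[0],cv2.COLOR_RGB2BGR)[110:220,200:330]
cs=cv2.cvtColor(a[0],cv2.COLOR_RGB2BGR)[120:230,175:305]
cv2.imwrite("pics/d1.png",cv2.resize(np.hstack([cs,cr]),None,fx=3.07,fy=3.07,interpolation=cv2.INTER_CUBIC))
```

```text
[ 0.486  -0.3683  0.1486] yaw -153.7263656490642 [-2.5  3.2  9.1] [0.49 0.33 0.02] [ 0.16  0.97  0.84  1.73 -0.92  0.88 -1.28]
```

View pics/d1.png

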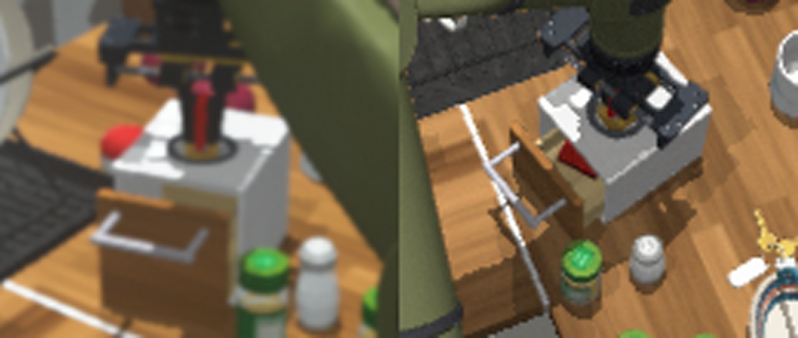

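The picture shows the drawer sprung out about 30 mm (handle at top crop (520,195)). The red key is in the lock at scene crop (202,120), and the jar at top crop (580,270) is clear of the drawer. I'll release and rise.

Emit:
step_arm(
  moves=[
    [0,0,0,0,0,0,0.3],
    [0,0,0,0,0,0,0.5],
    [0,0,0,0,0,0,0.5],
    [0,0,0,0,0,0,0.5],
    [0,0,0.1,0,0,0,0.5],
    [0,0,0.2,0,0,0,0.5],
    [0,0,0.2,0,0,0,0.5],
    [0,0,0.15,0,0,0,0.5],
    [0,0,0,0,0,0.9,0.5],
    [0,0,0,0,0,1,0.5],
  ],
)

```text
time_s: 18.52
ee_pos: [0.487, -0.3688, 0.2463]
ee_rot: [0.883, -0.469, 0.002, -0.001]
force: [-0.6, 1.1, -0.4]
width: 0.503
gripper_force: 0.0
```

Emit:
step_arm(
  moves=[
    [0,0,0,0,0,1,0.4],
    [0,0,0,0,0,1,0.4],
    [0,0,0,0,0,1,0.4],
    [0,0,0,0,0,1,0.4],
    [0,0,0,0,0,1,0.4],
    [0,0,0,0,0,1,0.4],
    [0,0,0,0,0,1,0.4],
    [0,0,0,0,0,1,0.4],
    [0,0,0,0,0,1,0.4],
    [0,0,0,0,0,1,0.4],
  ],
)

```text
time_s: 19.35
ee_pos: [0.4864, -0.368, 0.2445]
ee_rot: [0.99, -0.138, -0.0, -0.002]
force: [-0.3, -0.7, 0.3]
width: 0.398
gripper_force: 0.0
```

Emit:
step_arm(
  moves=[
    [0,0,0,0,0,1,0.4],
    [0,0,0,0,0,1,0.4],
    [0,0,0,0,0,1,0.4],
    [0,0,0,0,0,1,0.4],
    [0,0,0,0,0,1,0.4],
    [0,0,0,0,0,1,0.4],
    [0,0,0,0,0,1,0.4],
    [0,0,0,0,0,0.9,0.4],
    [0,0,0,0,0,0,0.4],
  ],
)

```text
time_s: 20.1
ee_pos: [0.4864, -0.3681, 0.2447]
ee_rot: [0.991, 0.135, -0.001, -0.002]
force: [0.5, 0.8, -1.6]
width: 0.402
gripper_force: 0.0
```

Run:
```python
from m import *
o=env.get_obs();print(o["ee_pos"].round(4),"yaw",np.degrees(2*np.arctan2(o["ee_rot"][1],o["ee_rot"][0]))-90)
# handle: expected line for sprung distances, brightness along lane in top view
ex=np.array([.267,-.964,0]);ey=np.array([.964,.267,0]);h0=np.array([.4534,-.249,.105])
for c,n in((b,"t"),(a,"s")):
    hv=cv2.cvtColor(c[0],cv2.COLOR_RGB2HSV).astype(float); q=hv[...,2]-hv[...,1]
    for lat in(-.025,0,.025):
        r=[]
        for d in np.arange(0,.062,.004):
            u=proj(c,h0-d*ex+lat*ey); r.append(int(cv2.getRectSubPix(q.astype(np.float32),(1,1),tuple(map(float,u)))[0,0]))
        print(n,lat,r)
print([x for x in blobs(a,(0,150,60),(8,255,255),10)[0]])
```

```text
[ 0.4865 -0.368   0.2446] yaw -74.60997785672393
t -0.025 [-71, -79, -67, -24, -27, -10, 41, 129, 229, 162, 45, 61, 197, 227, 106, -11]
t 0 [-79, -76, -74, -60, -36, -15, 26, 122, 246, 164, 181, 251, 142, 54, 46, 2]
t 0.025 [-81, -81, -70, 39, 55, 31, 22, 122, 232, 208, 172, 77, 68, 69, 73, -6]
s -0.025 [-41, -40, -42, -24, 39, 132, 204, 216, 188, 133, 54, -4, -33, -41, -43, -45]
s 0 [-41, -41, -38, -28, 36, 127, 203, 223, 187, 133, 67, -5, -35, -41, -41, -42]
s 0.025 [-39, -40, -39, -15, 41, 143, 204, 220, 189, 130, 56, -10, -31, -35, -37, -33]
[([240.2, 159.9], [239, 151, 4, 18, 33]), ([212.9, 164.8], [208, 160, 13, 11, 84]), ([468.1, 203.7], [467, 202, 4, 4, 10])]
```

Emit:
step_arm(
  moves=[
    [-0.05,0.18,0,0,0,0,0.4],
    [-0.07,0.24,0,0,0,0,0.4],
    [-0.07,0.24,0,0,0,0,0.4],
    [-0.05,0.2,0,0,0,0,0.4],
    [-0.027,0.107,0,0,0,0,0.4],
    [0,0,-0.2,0,0,0,0.4],
    [0,0,-0.2,0,0,0,0.4],
    [0,0,-0.15,0,0,0,0.4],
    [0,0,-0.1,0,0,0,0.4],
    [0,0,0,0,0,0,0.4],
  ],
)

```text
time_s: 21.03
ee_pos: [0.4452, -0.2221, 0.1449]
ee_rot: [0.991, 0.134, -0.003, -0.003]
force: [0.4, 1.1, 0.0]
width: 0.4
gripper_force: 0.0
```

Run:
```python
from m import *
o=env.get_obs();print(o["ee_pos"].round(4),o["force"].round(1))
cs=cv2.cvtColor(a[0],cv2.COLOR_RGB2BGR)[130:260,170:320]
cv2.imwrite("pics/p1.png",cv2.resize(cs,None,fx=5,fy=4.6,interpolation=cv2.INTER_CUBIC))
```

```text
[ 0.4465 -0.2233  0.1473] [0.  0.2 0.8]
```

View pics/p1.png

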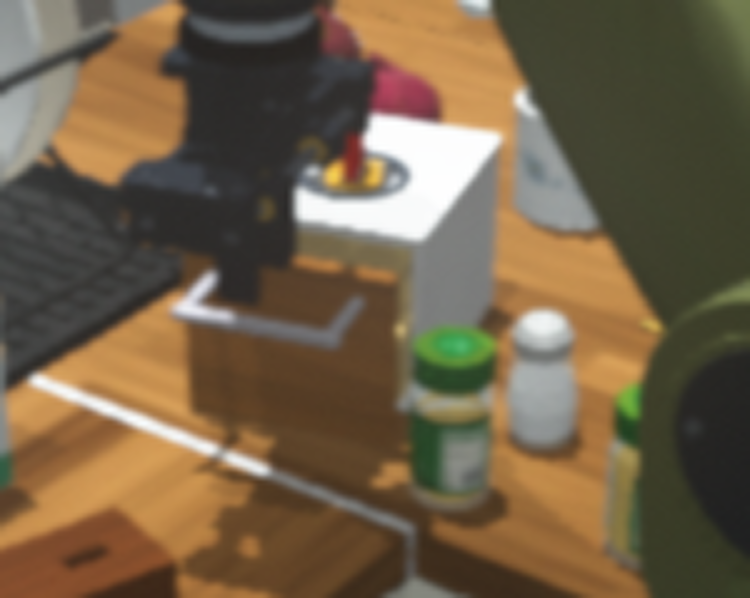

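The picture shows the key seated in the lock at (352,160). The fingers hang at (240,290), just above the bar that runs (180,310)–(340,340), and the jar stands clear. I'll descend onto the bar.

Emit:
step_arm(
  moves=[
    [0,0,-0.08,0,0,0,0.4],
    [0,0,-0.08,0,0,0,0.4],
    [0,0,0,0,0,0,0.4],
  ],
)

```text
time_s: 21.38
ee_pos: [0.4467, -0.223, 0.1232]
ee_rot: [0.991, 0.135, -0.001, -0.001]
force: [-0.1, -0.1, 0.9]
width: 0.397
gripper_force: 0.0
```

Emit:
step_arm(
  moves=[
    [0,0,-0.08,0,0,0,0.4],
    [0,0,-0.06,0,0,0,0.4],
    [0,0,0,0,0,0,0.4],
    [0,0,0,0,0,0,0.0],
    [0,0,0,0,0,0,0.0],
    [0,0,0,0,0,0,0.0],
    [0,0,0,0,0,0,0.0],
    [0,0,0,0,0,0,0.0],
    [0,0,0,0,0,0,0.0],
  ],
  newtons=20,
)

```text
time_s: 22.13
ee_pos: [0.4466, -0.2221, 0.1027]
ee_rot: [0.991, 0.135, -0.0, -0.002]
force: [-1.2, 3.8, 5.6]
width: 0.105
gripper_force: 20.0
```

Emit:
step_arm(
  moves=[
    [-0.013,0.05,0,0,0,0,0.0],
    [-0.018,0.065,0,0,0,0,0.0],
    [-0.018,0.065,0,0,0,0,0.0],
    [-0.018,0.065,0,0,0,0,0.0],
    [-0.018,0.06,0,0,0,0,0.0],
    [-0.013,0.05,0,0,0,0,0.0],
    [0,0,0,0,0,0,0.0],
    [0,0,0,0,0,0,0.0],
  ],
)

```text
time_s: 22.8
ee_pos: [0.4316, -0.1674, 0.1026]
ee_rot: [0.991, 0.136, -0.001, -0.003]
force: [0.1, 1.9, 8.0]
width: 0.102
gripper_force: 20.0
```

Emit:
step_arm(
  moves=[
    [-0.006,0.02,0,0,0,0,0.0],
    [0,0,0,0,0,0,0.0],
    [0,0,0,0,0,0,0.0],
  ],
)

```text
time_s: 23.05
ee_pos: [0.4316, -0.167, 0.1026]
ee_rot: [0.991, 0.135, 0.0, -0.001]
force: [-0.1, -3.3, 5.4]
width: 0.103
gripper_force: 20.0
```

The drawer is at its stop. I'll release it and rise clear.

Emit:
step_arm(
  moves=[
    [0.006,-0.02,0,0,0,0,0.0],
    [0,0,0,0,0,0,0.4],
    [0,0,0,0,0,0,0.4],
    [0,0,0,0,0,0,0.4],
    [0,0,0,0,0,0,0.4],
    [0,0,0.1,0,0,0,0.4],
    [0,0,0.2,0,0,0,0.4],
    [0,0,0.2,0,0,0,0.4],
    [0,0,0.2,0,0,0,0.4],
    [0,0,0,0,0,0,0.4],
  ],
)

```text
time_s: 23.88
ee_pos: [0.4336, -0.1707, 0.211]
ee_rot: [0.991, 0.135, 0.002, 0.0]
force: [1.0, -0.2, -0.4]
width: 0.402
gripper_force: 0.0
```

Run:
```python
from m import *
o=env.get_obs();print(o["ee_pos"].round(4),o["force"].round(1))
ex=np.array([.267,-.964,0]);ey=np.array([.964,.267,0]);h0=np.array([.4534,-.249,.105])
hv=cv2.cvtColor(a[0],cv2.COLOR_RGB2HSV).astype(np.float32); q=hv[...,2]-hv[...,1]
for lat in(-.025,0,.025): print([int(cv2.getRectSubPix(q,(1,1),tuple(map(float,proj(a,h0-d*ex+lat*ey))))[0,0]) for d in np.arange(.06,.1,.004)])
print([x for x in blobs(a,(0,150,60),(8,255,255),10)[0]],blobs(a,(50,130,60),(75,255,255),20)[0], blobs(a,(108,150,100),(125,255,255))[0])
```

```text
[ 0.4323 -0.1693  0.2078] [-0.2  0.3 -1. ]
[-35, -32, -19, 26, 81, 107, 105, 91, 34, -16, -42]
[-35, -33, -18, 22, 81, 104, 106, 86, 33, -18, -39]
[-37, -30, 20, 101, 178, 194, 163, 115, 50, -16, -34]
[([240.2, 157.3], [239, 151, 4, 17, 26]), ([468.1, 203.7], [467, 202, 4, 4, 10])] [([457.8, 178.1], [452, 173, 14, 11, 115]), ([481.0, 184.3], [475, 181, 13, 7, 47]), ([448.2, 194.6], [447, 190, 4, 10, 21]), ([457.3, 196.2], [455, 192, 6, 11, 37]), ([260.7, 204.7], [256, 202, 11, 8, 53]), ([298.4, 216.3], [297, 214, 5, 6, 20])] [([158.1, 252.3], [152, 243, 13, 20, 174])]
```

The bar is about 80–83 mm out, the jar's cap is at the expected pixel, and the blue key is unmoved. Handing in.

```bash
python3 -c "
from workcell import job; print(job.finish_job())"
```

```text
the job is handed in; nothing more can be done
None
```

I handed the job in at about 24 s of robot time: the drawer is open to its stop (about 80 mm or more), the red key is fully in the turned lock, the spice jar stands clear beside the drawer, the blue key has not moved, and the hand-in gave no verdict.

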